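Load the finishing carrier with collars and latch its saddle block

TASK

Load the finishing carrier: slip every drilled steel collar over the raised end of its bent rod and slide it round the bend, so that they all stand on the level part of the rod between the nest and the bar clamp. Then set the saddle block astride the rod, fully down in its nest, and swing the latch arm fully shut over it. Leave the undrilled disc on the bench and do not disturb the tools and tins.

Things in the scene. Friction and masses are not known exactly. Their poses are not given: they have to be found in the camera images.
- carrier: finishing carrier, fixed to the bench: grey base plate 175 x 315 x 12 mm with a bent steel rod 16 mm thick, a bar clamp, a nest and a latch. Origin on the bench under the rod, z up; the rod and its bend lie in the plane x = 0. The rod's level part is 70 mm above the bench and runs along y from the bar clamp (y = -135 mm) to the bend (y = +35 mm)
- bend_start (a point): point on the rod's centreline where the level part ends and the bend begins, y = 35, z = 70 mm in the carrier's frame (same axes). From here the rod curves upwards in the plane x = 0 through 75 degrees with 40 mm centreline radius (arc centre 40 mm above this point); then comes a straight free leg 50 mm long leaning 15 degrees from upright towards +y
- rod_tip (a point): the centre of the rod's free upper end, where the collars go on (its rounding goes 8 mm farther), y = 86.6, z = 147.9 mm in the carrier's frame; same axes
- stop_face (a point): where the rod's centreline enters the bar clamp, z = 70 mm; axes as the carrier's. Collars are stacked from this face towards +y; four take 80 mm and the saddle block begins at 100 mm. The bar clamp is 50 mm wide (x), its top 91 mm above the bench with its screw heads
- nest (a point): centre of the floor of the nest, y = -17, z = 12 mm in the carrier's frame, same axes: a rectangular pocket on the base plate right under the rod, 65 mm (x) by 41 mm (y) inside, its rim 28 mm above the bench, walls 7 mm thick
- latch (a joint): swing of the latch arm about its upright post, 90 mm from the nest's centre on the carrier's -x side: 0 = shut, the arm along +x across the top of the seated block, at its stop; grows as it opens towards the carrier's -y, to 2.0 at most. Starts at 1.5 to 1.8; takes some 1.2 N at the handle and stays where left. Flat bar 18 mm wide, underside 102.5 mm above the bench, 2.5 mm over the seated block
- latch_handle (a point): middle of the black round handle standing up on the free end of the latch arm, 105 mm from the post's axis: 18 mm thick, 46 mm tall, its top 157 mm and this point 135 mm above the bench; its x axis points outward along the arm
- collar1: plain steel collar, 60 mm outside, 24 mm bore, 20 mm thick, 0.3 kg; origin at its centre, z along the bore; it starts lying flat on the bench. Two to four of the four collars are there
- collar2: collar like collar1
- collar3: collar like collar1
- collar4: collar like collar1
- saddle: aluminium saddle block, an upside-down U: 60 mm (x) by 36 mm (y), 88 mm tall, 0.35 kg; the slot in its underside is 22 mm wide (x), 69 mm deep and open along y, between two 19 mm legs. Origin at the centre of its underside, z up; it starts standing on its legs. Seated in the nest, slot over the rod, its top is 100 mm above the bench; either way round will do
- disc: undrilled steel disc, 52 mm across and 20 mm thick, lying flat; not wanted. Origin at the centre of its underside
- hammer: hammer lying on the bench, 260 mm long; bystander
- spanner: spanner lying on the bench, 180 mm long; bystander
- wire_brush: wire brush lying on the bench, 200 mm long; bystander
- magnet: red triangular welding magnet, about 105 mm, lying flat; bystander
- spray_can: grey spray can, 66 mm across and 190 mm tall, standing; bystander
- tin: open steel tin, 76 mm across and 85 mm tall, standing; bystander
Things that resemble listed ones, but are neither listed nor needed, are in the scene too. What is shaped like the collar4 but blue or turquoise is not meant.

How it is judged:
By the outcome, as a careful person would: the job done as asked, in the order asked, and still so for the second after the job is handed in, with the robot touching nothing.
Of collar1, collar2, collar3, collar4 only 2 to 4 are there at a start; the rules pass over those that are not, and their reading is None.
At some moment in a run one of collar1, collar2, collar3, collar4 may be knocked a few centimetres aside while the robot is not near it.
It also fails if it takes over 210 s, if anything falls off the work surface, if the arm or the gripper's body presses on something with over 40 N, if the wrist force passes 120 N, or if a joint passes its speed limit or range.

ROBOT

A 6-joint arm with a two-finger parallel gripper is mounted at the origin on the work surface. World frame = base frame: x ahead of the robot, y to its left, z up, the work surface at z = 0. Lengths are in mm, angles in rad, forces in N, time in s.
With the tool pointing down it reaches from about 300 to 775 mm from the base axis. Payload 14.6 kg.
Tool frame: the origin (TCP) lies on the mounting face of the last link; the fingertips stand 199 mm ahead of it and the grasp point (between the pads) lies 180 mm ahead of it; z points along the fingers, y is the line along which they close (so a half turn about z gives the same grasp; the last joint's range is limited). The gripper opens to 94 mm and grips with 3 to 60 N. Pads are 16 mm wide; open, the fingers measure 119 mm over their backs; the gripper's body (75 mm by 177 mm) begins 78 mm behind the grasp point.
Start: joints at [-1.21, 0.3, 1.521, -0, 1.321, -0.067], TCP at [228.171, -500.429, 404.646] pointing down, gripper open.
Joint ranges: [-3.03, 3.03], [-0.79, 2.21], [0.23, 2.52], [-1.04, 4.18], [0, 3.07], [-2.55, 2.55]. Speed limits (rad/s): [2.22, 2.22, 2.57, 3.14, 3.14, 3.14].

INTERFACE

Orientations are given as [roll, pitch, yaw] about the fixed x, y, z axes, in that order (R = Rz(yaw) Ry(pitch) Rx(roll)).
In Python, from cell import manip gives the robot as it stands. The module is installed in compiled form; this text tells all that it offers.
- The arm moves only by the shell command python3 -m creep 'ROWS' [FORCE]. ROWS is a JSON object of lists of equal length, an entry for each row: "slide": the shift along the world's x, y, z in cm, a list of three; "turn": the turn about the world's z in rad; "claw": the opening, from 0 (shut) to 1 (fully open). A call has 1 to 8 rows; each row shifts and turns the commanded pose from where the row before left it; what a row does not reach is not made up. A row lasts 1/8 s, in which the tool goes at most 62.5 mm and 10.7 degrees, less where a joint would pass 70% of its speed; a pose out of reach is approached as far as the arm can. A call with a gripper value outside its range is refused whole. The fingers move at their own pace and stop on an object; FORCE is the grip in N (left out, the last holds). Time passes only in rows, so rows that do not move let the fingers close. It gives the time, the measured TCP pose, the force, the opening and the grip force at its end, in the units of the state.
- manip.read_state(): the state, without advancing time (a new reading comes with each control period).
- manip.camera(name): name is "scene" or "side" or "wrist"; returns (picture, depth): 420x560x3 uint8, red, green, blue; 420x560 float32, mm along the optical axis (not along the pixel's ray), 0 where there is no reading.
- manip.calibration(name): a dict with "intrinsics" (3x3 intrinsics, pixels), "pose" (4x4, takes a point from camera to world coordinates). Camera axes: x right, y up, looking along -z (the intrinsics and any distortion apply to the point x, -y, -z); pixel columns grow to the right and rows downward; lengths in mm; the calibration is good to about 2 mm. A picture is of the moment at which its call begins: read the wrist's pose just before it. calibration takes no time and is no camera call; for the wrist camera it gives the pose at the moment of the call.
- manip.sign_off(): hands the job in; it is judged then, once.
Trained networks look in the newest picture that a camera, given by its name, has taken for a name from the list of things; names that differ only in an ending like _2 or _b are one class to them, and where a whole thing is asked for, a point or a joint stands for the part that bears it (a point fixed in the world has none). Each returns a list of dicts, best first, with "score" (0 to 1); they miss things now and then, are a little off and sometimes report something else, mostly with a low value. They report only what shows in the picture. A call takes as long as a camera call. They do not tell look-alikes from the thing itself.
- manip.cut_out(query, camera): "mask" (420x560 bool, what is visible of it) and "position" ([column, row] in pixels, amid what is visible of it).
The state is a dict: "clock": time; "joints": joint angles; "qd": joint speeds; "effort": joint torques, N m; "eef_pos": TCP position; "eef_rot": TCP orientation; "wrist_force": force on the tool from outside, world axes, zero at the start; "moment": the same for the moment, N m; "finger_gap": finger opening in mm; "finger_force": force on a finger pad.
Only numpy, scipy, OpenCV 4.12 (cv2) and the standard library are available. Lean on these libraries where they do the work, as an engineer would, in place of code of your own. Each camera call takes 0.05 s, during which the arm holds its last target. There are 200 camera calls.

## Working session

There is one attempt and no reset: what is moved stays moved. The work goes in short steps, Python scripts to look and compute and a shell command to move; the robot and the scene stay as the last step left them, time stands still between calls to the robot, and variables do not carry over. Pictures are saved under pics/ and viewed, at most 17 in all, crops included, and the job is handed in when it is done.

```bash
mkdir -p pics
cat > h.py <<'E'
import numpy as np, cv2
from cell import manip
def snap(cam,name=None):
    p,d=manip.camera(cam); c=manip.calibration(cam)
    if name: cv2.imwrite('pics/'+name,p[:,:,::-1])
    return p,d,np.array(c['intrinsics']),np.array(c['pose'])
def cloud(d,K,T):
    v,u=np.indices(d.shape); z=d
    P=np.stack([(u-K[0,2])/K[0,0]*z,-(v-K[1,2])/K[1,1]*z,-z],-1)
    W=P@T[:3,:3].T+T[:3,3]; W[d<=0]=np.nan
    return W
E
python3 - <<'E'
from h import *
for cam in ['scene','side']:
    p,d,K,T=snap(cam,cam+'0.png'); W=cloud(d,K,T)
    print(cam,T[:3,3].round())
    for q in ['collar1','saddle','disc','carrier','latch_handle','nest','rod_tip','tin','spray_can']:
        for r in manip.cut_out(q,cam)[:5]:
            m=r['mask']; w=W[m]; w=w[~np.isnan(w[:,0])]
            if len(w): print(q,round(r['score'],2),np.round(r['position']),m.sum(),'med',np.median(w,0).round(),'min',np.percentile(w,3,0).round(),'max',np.percentile(w,97,0).round())
s=manip.read_state(); print(s)
E
```

```text
scene [1295. -129. 1038.]
collar1 0.78 [380. 225.] 311 med [592. 274.  19.] min [562. 247.   1.] max [616. 299.  24.]
collar1 0.69 [315. 194.] 257 med [449. 104.  19.] min [418.  78.   2.] max [474. 128.  25.]
collar1 0.61 [390. 156.] 209 med [292. 406.  19.] min [262. 379.   6.] max [316. 432.  24.]
collar1 0.56 [418. 169.] 630 med [411. 441.  59.] min [368. 408.   9.] max [438. 476.  87.]
collar1 0.52 [388. 185.] 265 med [444. 344.  19.] min [413. 316.   1.] max [467. 369.  24.]
saddle 0.96 [357. 187.] 510 med [465. 225.  67.] min [438. 198.   7.] max [491. 254.  91.]
disc 0.66 [414. 224.] 257 med [593. 378.  19.] min [565. 356.   1.] max [613. 404.  24.]
disc 0.31 [230. 239.] 5902 med [ 598. -169.   14.] min [ 490. -310.    5.] max [658. -16. 118.]
carrier 0.88 [230. 240.] 5783 med [ 599. -167.   14.] min [ 491. -309.    8.] max [657. -18. 118.]
latch_handle 0.94 [220. 204.] 377 med [ 520. -199.  113.] min [ 440. -248.    4.] max [ 528. -129.  158.]
latch_handle 0.65 [232. 242.] 5847 med [ 598. -168.   14.] min [ 490. -309.    7.] max [657. -16. 119.]
rod_tip 0.55 [232. 239.] 5808
[... 1490 characters left out ...]
 max [542. 517. 193.]
{'clock': 1.0, 'joints': array([-1.20959025e+00,  2.99900844e-01,  1.52099782e+00, -1.76897296e-05,
        1.32068962e+00, -6.66222548e-02]), 'qd': array([-0.00205492, -0.00104335,  0.00067965,  0.00083148, -0.00091029,
       -0.00113046]), 'effort': array([ 5.37966698e-04, -5.31665826e+01, -3.52908182e+01,  7.09079951e-02,
        2.13686249e-02, -3.29370528e-05]), 'eef_pos': array([ 228.1753005 , -500.42811154,  404.6460417 ]), 'eef_rot': array([3.14158943e+00, 1.73922831e-05, 4.27832705e-01]), 'wrist_force': array([ 0.53842944,  0.01482252, -0.30303907]), 'moment': array([ 0.03269112, -0.05074373,  0.00227708]), 'finger_force': 0.0, 'finger_gap': 94.07680717586238}
```

View pics/scene0.png

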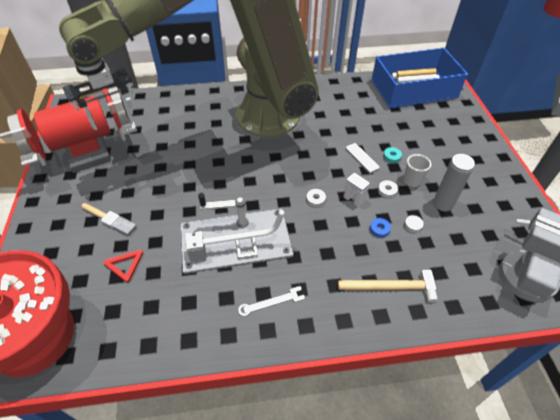

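View pics/side0.png

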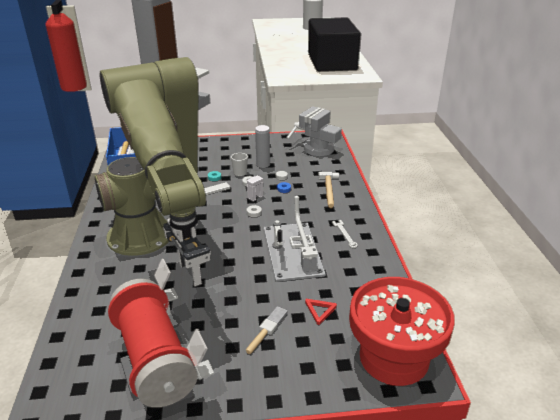

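The scene shows two grey collars at about (315,194) and (388,185). The blue (380,225) and turquoise (392,155) rings are look-alikes, and the disc is at (414,224). The saddle is at (357,187), and the carrier at (235,240) has its bend towards world +y. Next I'll look at it from close by with the wrist camera.

```bash
python3 -m creep '{"slide":[[4,4,0],[4,4,0],[4,4,0],[4,4,0],[4,4,0],[4,4,0],[4,4,0],[4,4,0]],"turn":[0.14,0.14,0.14,0.14,0.14,0.14,0.14,0.163],"claw":[1,1,1,1,1,1,1,1]}'
python3 -m creep '{"slide":[[0,0,2],[0,0,2],[0,0,0],[0,0,0]],"turn":[0,0,0,0],"claw":[1,1,1,1]}'
python3 - <<'E'
from h import *
s=manip.read_state();print(s['eef_pos'],s['eef_rot'],s['joints'])
p,d,K,T=snap('wrist','w1.png');print(T.round(2),K[0,0])
W=cloud(d,K,T);np.save('w1.npy',W)
for z in [12,28,70,78,91,106,150]:
    m=abs(W[...,2]-z)<3; print(z,m.sum(),np.nanpercentile(W[m],[2,50,98],axis=0).round().tolist() if m.any() else '')
E
```

```text
clock: 2.0
eef_pos: [549.3, -178.9, 404.8]
eef_rot: [3.141, 0.0, 1.576]
wrist_force: [-0.2, -0.6, -0.6]
finger_gap: 93.7
finger_force: 0.0
clock: 2.5
eef_pos: [548.1, -180.5, 443.7]
eef_rot: [-3.141, -0.0, 1.571]
wrist_force: [0.4, -1.1, -0.1]
finger_gap: 93.7
finger_force: 0.0
[ 548.06960773 -180.54076556  443.71612959] [-3.14065919e+00 -3.72000397e-04  1.57051363e+00] [-3.81686780e-01  3.34918515e-01  1.38442245e+00 -2.21389758e-06
  1.42325655e+00 -3.81403934e-01]
[[ 1.0000e+00 -0.0000e+00  0.0000e+00  5.4803e+02]
 [-0.0000e+00  9.7000e-01  2.4000e-01 -1.1083e+02]
 [-0.0000e+00 -2.4000e-01  9.7000e-01  4.2336e+02]
 [ 0.0000e+00  0.0000e+00  0.0000e+00  1.0000e+00]] 292.2193672744261
12 20163 [[481.0, -447.0, 10.0], [560.0, -123.0, 11.0], [652.0, -10.0, 14.0]]
28 851 [[564.0, -250.0, 26.0], [594.0, -133.0, 27.0], [642.0, -104.0, 29.0]]
70 278 [[587.0, -252.0, 67.0], [599.0, -177.0, 72.0], [630.0, -80.0, 73.0]]
78 1559 [[592.0, -250.0, 75.0], [604.0, -149.0, 77.0], [615.0, -64.0, 80.0]]
91 202 [[590.0, -277.0, 88.0], [598.0, -268.0, 90.0], [632.0, -48.0, 93.0]]
106 87 [[505.0, -210.0, 103.0], [592.0, -48.0, 108.0], [604.0, -41.0, 109.0]]
150 211 [[507.0, -237.0, 147.0], [594.0, -34.0, 151.0], [605.0, -22.0, 153.0]]
```

View pics/w1.png

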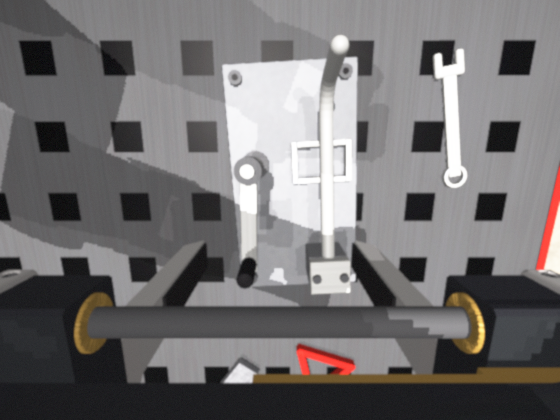

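The wrist view shows the rod running from its tip at (340,45) down to the bar clamp at (330,275). The nest is at (322,162), the post at (248,172) and the black handle at (247,273). Now I'll fit the carrier's pose.

Run:
```python
from h import *
W=np.load('w1.npy');Z=W[...,2]
# rod ridge
m=(Z>68)&(Z<82)&(abs(W[...,0]-600)<25)&(W[...,1]>-240)&(W[...,1]<-90)
P=W[m];ys=np.arange(-235,-95,10)
c=np.array([[y,(np.percentile(s[:,0],4)+np.percentile(s[:,0],96))/2,np.ptp(s[:,0]),s[:,2].max()] for y in ys for s in [P[abs(P[:,1]-y)<5]] if len(s)>5]);print(c.round(1))
k=np.polyfit(c[:,0],c[:,1],1);yaw=-np.arctan(k[0]);print('rod x=',k,'yaw',yaw)
# nest rim
m=(Z>25)&(Z<31)&(W[...,1]>-170)&(W[...,1]<-70)&(abs(W[...,0]-600)<60)
print('nest',cv2.minAreaRect(W[m][:,:2].astype(np.float32)))
# tip
m=(Z>140)&(abs(W[...,0]-600)<40)&(W[...,1]>-60);P=W[m];print('tip',P.mean(0),P[P[:,2].argmax()],np.percentile(P,[1,99],axis=0))
# post, handle
m=(Z>100)&(abs(W[...,0]-505)<40);P=W[m];
for lo,hi in [(100,112),(112,130),(130,150),(150,165)]:
  q=P[(P[:,2]>lo)&(P[:,2]<hi)]; print(lo,len(q),np.percentile(q,[2,50,98],axis=0).round(1).tolist() if len(q) else '')
m=(Z>9)&(Z<15)&(W[...,1]>-290)&(W[...,0]>480)&(W[...,0]<665)&(W[...,1]<0)
m=cv2.morphologyEx(m.astype(np.uint8),cv2.MORPH_OPEN,np.ones((5,5)))>0
print('plate',cv2.minAreaRect(W[m][:,:2].astype(np.float32)))
# plate top edge
```

```text
[[-235.   608.3   15.    78.2]
 [-225.   607.9   15.2   79.5]
 [-215.   607.4   15.2   79. ]
 [-205.   607.    15.    78.9]
 [-195.   606.6   15.2   78.6]
 [-185.   606.3   15.2   78.7]
 [-175.   605.6   15.8   78.7]
 [-165.   605.1   16.1   78.7]
 [-155.   604.7   16.1   78.6]
 [-145.   603.3   14.1   78.1]
 [-135.   602.9   14.3   79.2]
 [-125.   602.5   14.4   79.3]
 [-115.   601.9   14.9   79.1]
 [-105.   601.4   15.1   78.6]]
rod x= [-5.50927939e-02  5.95701195e+02] yaw 0.055037155680994335
nest ((603.0491333007812, -131.6304168701172), (78.46284484863281, 54.89870071411133), 3.1303305625915527)
tip [597.14975782 -31.24611826 150.56904969] [599.08915515 -28.9648821  156.70651954] [[590.39178574 -38.29370383 140.1644215 ]
 [605.17940981 -22.2805019  156.02634259]]
100 1161 [[504.5, -235.6, 108.8], [513.8, -191.0, 110.8], [522.4, -151.4, 111.9]]
112 827 [[500.6, -236.8, 112.1], [514.0, -139.3, 115.3], [527.0, -122.9, 126.6]]
130 130 [[505.2, -240.3, 130.3], [514.4, -234.1, 140.2], [521.1, -232.5, 149.7]]
150 256 [[505.6, -248.6, 150.5], [513.0, -239.4, 156.4], [520.6, -232.9, 158.1]]
plate ((567.0808715820312, -147.1476593017578), (174.6642303466797, 286.19927978515625), 2.931342840194702)
```

```bash
python3 -m creep '{"slide":[[-2,5,0],[-2,5,0],[-2,5,0],[-2,5,0],[-2,4,0],[0,0,0],[0,0,0]],"turn":[0.055,0,0,0,0,0,0],"claw":[1,1,1,1,1,1,1]}'
cat >> h.py <<'E'
def find(W,lo,hi,cx,cy,r=55):
    m=(W[...,2]>lo)&(W[...,2]<hi)&(np.hypot(W[...,0]-cx,W[...,1]-cy)<r)
    P=W[m][:,:2].astype(np.float32)
    return cv2.minEnclosingCircle(P),cv2.minAreaRect(P),len(P)
E
python3 - <<'E'
from h import *
s=manip.read_state();print(s['eef_pos'],s['eef_rot'])
p,d,K,T=snap('wrist','w2.png');W=cloud(d,K,T);np.save('w2.npy',W)
for n,lo,hi,x,y in [('c1',16,24,446,104),('c2',16,24,441,343),('sad',84,92,465,225),('blue',16,24,590,274),('disc',16,24,590,378)]:
    print(n,find(W,lo,hi,x,y,45))
E
```

```text
clock: 3.42
eef_pos: [448.4, 59.2, 444.3]
eef_rot: [-3.141, 0.0, 1.626]
wrist_force: [-0.8, -1.6, 0.5]
finger_gap: 94.1
finger_force: 0.0
[448.39450977  59.16648638 444.32494669] [-3.14120249e+00  1.52118772e-04  1.62584679e+00]
c1 (((443.24774169921875, 105.09121704101562), 29.871192932128906), ((443.46978759765625, 105.05536651611328), (58.5195426940918, 58.43903732299805), 47.17344284057617), 1266)
c2 (((0.0, 0.0), 0.0), ((0.0, 0.0), (0.0, 0.0), 0.0), 0)
sad (((456.0067138671875, 228.45237731933594), 33.83717346191406), ((456.2562255859375, 228.47352600097656), (60.027854919433594, 36.491600036621094), 36.925235748291016), 2233)
blue (((584.9317626953125, 275.34686279296875), 30.182405471801758), ((584.8724365234375, 275.5387268066406), (59.6616096496582, 57.86491394042969), 48.96476364135742), 1769)
disc (((0.0, 0.0), 0.0), ((0.0, 0.0), (0.0, 0.0), 0.0), 0)
```

View pics/w2.png

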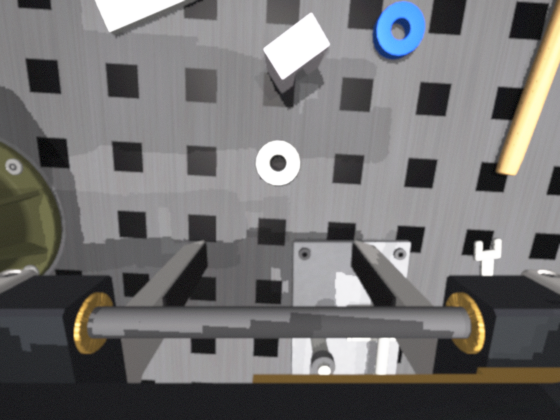

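The view shows collar1 at (278,163), the saddle at (297,48) and the blue look-alike at (398,28). Next I'll grasp collar1.

```bash
python3 -m creep '{"slide":[[-0.5,4.6,-3],[0,0,-5],[0,0,-5],[0,0,-5],[0,0,-4],[0,0,-2.1],[0,0,0],[0,0,0]],"turn":[0,0,0,0,0,0,0,0],"claw":[1,1,1,1,1,1,1,1]}'
python3 -m creep '{"slide":[[0,0,0],[0,0,0],[0,0,0],[0,0,0],[0,0,0],[0,0,0],[0,0,0],[0,0,0]],"turn":[0,0,0,0,0,0,0,0],"claw":[0.55,0.55,0.55,0.55,0.55,0.55,0.55,0.55]}' 15
```

```text
clock: 4.47
eef_pos: [443.6, 105.1, 204.3]
eef_rot: [3.141, -0.0, 1.625]
wrist_force: [-0.6, -0.0, 0.5]
finger_gap: 93.7
finger_force: 0.0
clock: 5.48
eef_pos: [443.2, 105.6, 203.8]
eef_rot: [3.141, -0.0, 1.626]
wrist_force: [-1.2, 0.1, 5.0]
finger_gap: 59.8
finger_force: 15.0
```

```bash
python3 -m creep '{"slide":[[0,0,4],[0,0,6],[0,0,6],[3,-2.5,2],[4,-3.5,0],[4,-3.5,0],[4.4,-3.9,0],[0,0,0]],"turn":[0,0,0,0,0,0,0,0],"claw":[0.55,0.55,0.55,0.55,0.55,0.55,0.55,0.55]}'
python3 -m creep '{"slide":[[0,0.15,-0.5],[0,0,0]],"turn":[0,0,0],"claw":[0.55,0.55]}' ; python3 -m creep '{"slide":[[0,0.15,-0.5],[0,0,0]],"turn":[0,0],"claw":[0.55,0.55]}'
python3 - <<'E'
from h import *
p,d,K,T=snap('wrist','w3.png');a=p
q,d,K,T=snap('scene');b=cv2.resize(q[170:280,190:330],(560,440))
cv2.imwrite('pics/w3.png',np.vstack([a[200:,:,::-1][:150],b[:,:,::-1]]))
E
```

```text
clock: 6.48
eef_pos: [598.7, -30.9, 381.4]
eef_rot: [-3.139, -0.0, 1.623]
wrist_force: [-0.9, 0.7, -3.9]
finger_gap: 59.4
finger_force: 15.0
clock: 6.72
eef_pos: [596.6, -26.0, 378.1]
eef_rot: [-3.14, -0.0, 1.627]
wrist_force: [0.0, -0.2, -2.7]
finger_gap: 59.4
finger_force: 15.0schema error: expected 2 entries
```

View pics/w3.png

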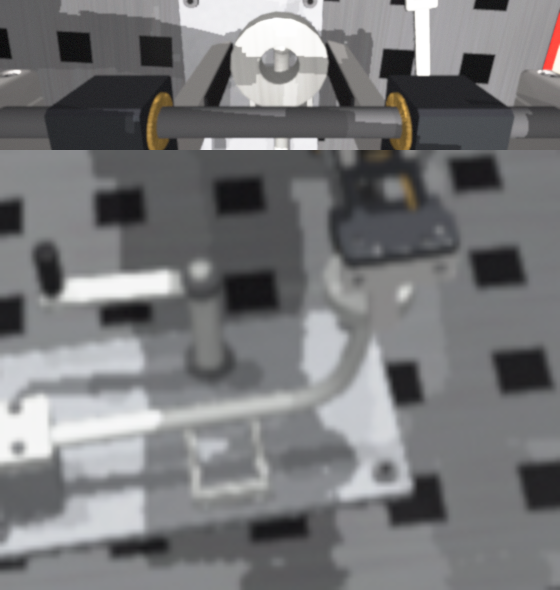

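The wrist part shows the collar flat in the grip at about (280,62), with the rod tip visible through its bore. I'll lower it onto the leg.

```bash
python3 -m creep '{"slide":[[0,0,-1],[0,0,-0.8],[0,0,0],[0,-0.06,-0.6],[0,-0.06,-0.6],[0,-0.06,-0.6],[0,0,0]],"turn":[0,0,0,0,0,0,0],"claw":[0.55,0.55,0.55,0.55,0.55,0.55,0.55]}'
python3 - <<'E'
from h import *
p,d,K,T=snap('wrist');q,d,K,T=snap('scene')
cv2.imwrite('pics/w4.png',np.vstack([p[200:350,:,::-1],cv2.resize(q[170:280,190:330],(560,440))[:,:,::-1]]))
E
```

```text
clock: 7.7
eef_pos: [597.1, -28.8, 342.0]
eef_rot: [-3.141, -0.0, 1.626]
wrist_force: [-0.3, 0.0, -2.1]
finger_gap: 59.6
finger_force: 15.0
```

View pics/w4.png

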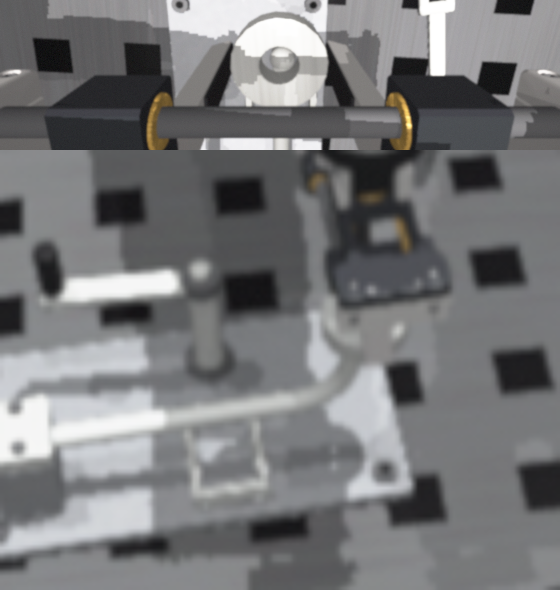

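```bash
python3 -m creep '{"slide":[[0,-0.15,-0.6],[0,-0.15,-0.6],[0,-0.15,-0.6],[0,-0.15,-0.6],[0,-0.15,-0.6],[0,0,0]],"turn":[0,0,0,0,0,0],"claw":[0.55,0.55,0.55,0.55,0.55,0.55]}'
python3 -m creep '{"slide":[[0,-0.14,-0.5],[0,-0.14,-0.5],[0,-0.14,-0.5],[0,-0.14,-0.5],[0,0,0]],"turn":[0,0,0,0,0],"claw":[0.55,0.55,0.55,0.55,0.55]}'
```

```text
clock: 8.55
eef_pos: [597.1, -36.3, 312.1]
eef_rot: [-3.141, -0.0, 1.626]
wrist_force: [0.2, 0.4, -2.9]
finger_gap: 59.6
finger_force: 15.0
clock: 9.18
eef_pos: [597.3, -42.3, 292.5]
eef_rot: [3.141, 0.001, 1.626]
wrist_force: [2.5, -4.0, -2.4]
finger_gap: 59.7
finger_force: 15.0
```

```bash
python3 -m creep '{"slide":[[0.01,-0.15,-0.45],[0.01,-0.18,-0.45],[0,0,0]],"turn":[0,0,0],"claw":[0.55,0.55,0.55]}'
python3 -m creep '{"slide":[[0.02,-0.3,-0.43],[0.02,-0.33,-0.4],[0,0,0]],"turn":[0,0,0],"claw":[0.55,0.55,0.55]}'
python3 -m creep '{"slide":[[0.02,-0.4,-0.33],[0.02,-0.43,-0.3],[0,0,0]],"turn":[0,0,0],"claw":[0.55,0.55,0.55]}'
python3 - <<'E'
from h import *
p,d,K,T=snap('wrist');q,d,K,T=snap('scene')
cv2.imwrite('pics/w5.png',np.vstack([p[200:350,:,::-1],cv2.resize(q[170:280,190:330],(560,440))[:,:,::-1]]))
E
```

```text
clock: 9.55
eef_pos: [597.4, -45.5, 283.2]
eef_rot: [3.141, 0.001, 1.626]
wrist_force: [3.6, -3.4, -1.1]
finger_gap: 59.0
finger_force: 15.0
clock: 9.93
eef_pos: [597.9, -51.7, 274.9]
eef_rot: [3.141, 0.0, 1.626]
wrist_force: [5.2, -2.7, -1.2]
finger_gap: 58.9
finger_force: 15.0
clock: 10.3
eef_pos: [598.2, -60.0, 268.8]
eef_rot: [3.141, 0.0, 1.626]
wrist_force: [4.5, -1.8, 0.6]
finger_gap: 59.2
finger_force: 15.0
```

View pics/w5.png

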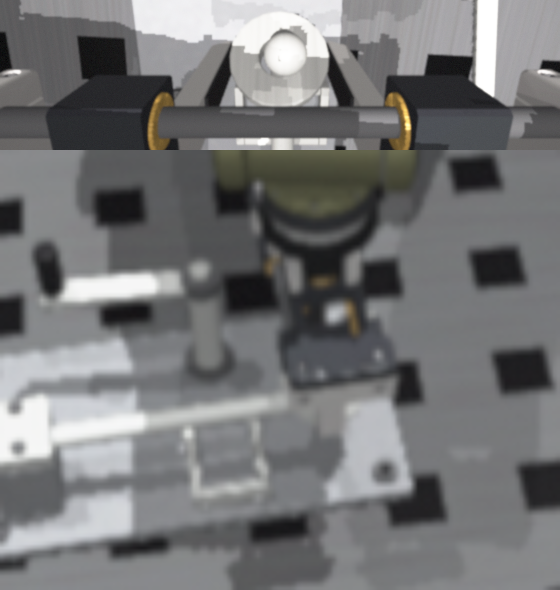

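The rod sits about 3 mm to the +x side in the bore ((285,53) against the collar centre at (280,58)). I'll correct x by 3 mm and go on round the bend.

```bash
python3 -m creep '{"slide":[[0.3,0,0],[0.03,-0.47,-0.23],[0.03,-0.49,-0.17],[0,0,0]],"turn":[0,0,0,0],"claw":[0.55,0.55,0.55,0.55]}'
python3 -m creep '{"slide":[[0.03,-0.5,-0.1],[0.03,-0.54,-0.04],[0,0,0]],"turn":[0,0,0],"claw":[0.55,0.55,0.55]}'
python3 -m creep '{"slide":[[0.03,-0.5,0],[0.03,-0.5,0],[0.03,-0.5,0],[0.03,-0.5,0],[0,0,0]],"turn":[0,0,0,0,0],"claw":[0.55,0.55,0.55,0.55,0.55]}'
```

```text
clock: 10.9
eef_pos: [601.7, -69.7, 264.6]
eef_rot: [-3.141, 0.0, 1.626]
wrist_force: [1.9, -1.4, -1.7]
finger_gap: 59.3
finger_force: 15.0
clock: 11.28
eef_pos: [602.2, -79.7, 262.8]
eef_rot: [-3.14, -0.001, 1.626]
wrist_force: [0.2, 1.6, -4.4]
finger_gap: 59.1
finger_force: 15.0
clock: 11.9
eef_pos: [603.3, -100.2, 263.0]
eef_rot: [-3.14, 0.0, 1.625]
wrist_force: [-0.9, -0.6, -6.9]
finger_gap: 59.0
finger_force: 15.0
```

```bash
python3 -m creep '{"slide":[[0.06,-1.2,0],[0.06,-1.2,0],[0.06,-1.2,0],[0.06,-1.2,0],[0.06,-1.2,0],[0.06,-1.2,0],[0.06,-1.2,0],[0.06,-0.8,0]],"turn":[0,0,0,0,0,0,0,0],"claw":[0.55,0.55,0.55,0.55,0.55,0.55,0.55,0.55]}'
python3 -m creep '{"slide":[[0,0,-0.3],[0,0,0]],"turn":[0,0],"claw":[0.55,0.55]}'
python3 - <<'E'
from h import *
p,d,K,T=snap('wrist');q,d,K,T=snap('scene');r,d,K,T=snap('side')
cv2.imwrite('pics/w6.png',np.vstack([p[200:350,:,::-1],cv2.resize(np.hstack([q[190:280,180:310],r[195:285,240:350]]),(560,220))[:,:,::-1]]))
E
```

```text
clock: 12.9
eef_pos: [608.4, -192.6, 263.6]
eef_rot: [-3.141, 0.0, 1.625]
wrist_force: [-1.2, 3.1, -8.7]
finger_gap: 59.3
finger_force: 15.0
clock: 13.15
eef_pos: [608.6, -192.1, 261.8]
eef_rot: [3.14, 0.002, 1.626]
wrist_force: [-1.2, -3.3, 2.9]
finger_gap: 58.7
finger_force: 15.0
```

View pics/w6.png

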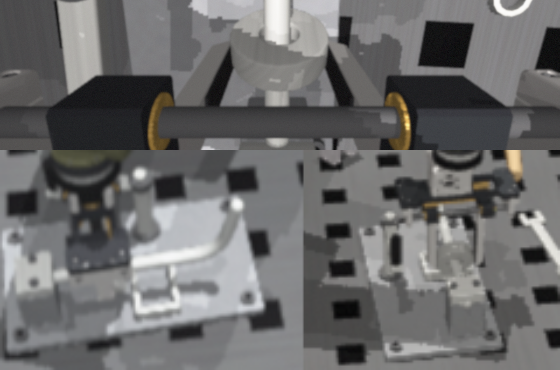

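The collar is on the level part but still tilted in the grip, as seen at (278,45). When I release it, it should swing down and hang true on the rod.

```bash
python3 -m creep '{"slide":[[0,0,0],[0,0,0],[0,0,0],[0,0,0],[0,0,0],[0,0,0],[0,0,3],[0,0,4]],"turn":[0,0,0,0,0,0,0,0],"claw":[0.75,0.9,1,1,1,1,1,1]}'
python3 -m creep '{"slide":[[0,0,6],[0,0,6],[0,0,0],[0,0,0]],"turn":[0,0,0,0],"claw":[1,1,1,1]}'
python3 - <<'E'
from h import *
p,d,K,T=snap('wrist');q,d,K,T=snap('scene');W=cloud(d,K,T)
m=(W[...,2]>82)&(W[...,2]<102)&(abs(W[...,0]-607)<40)&(W[...,1]>-240)&(W[...,1]<-150)
print(m.sum(),np.nanpercentile(W[m],[3,50,97],axis=0).round())
cv2.imwrite('pics/w7.png',np.vstack([p[200:350,:,::-1],cv2.resize(q[180:290,180:320],(560,440))[:,:,::-1]]))
r=[(round(r['score'],2),np.nanmedian(W[r['mask']],0).round()) for r in manip.cut_out('collar1','scene')];print(r)
E
```

```text
clock: 14.3
eef_pos: [608.3, -191.7, 330.7]
eef_rot: [-3.14, -0.001, 1.626]
wrist_force: [-0.1, -0.1, 0.8]
finger_gap: 94.1
finger_force: 0.0
clock: 14.8
eef_pos: [608.3, -191.7, 449.8]
eef_rot: [-3.141, -0.0, 1.626]
wrist_force: [-0.6, 0.3, -0.8]
finger_gap: 94.0
finger_force: 0.0
111 [[ 590. -195.   83.]
 [ 617. -186.   93.]
 [ 634. -177.   98.]]
[(0.68, array([592., 276.,  19.])), (0.64, array([292., 405.,  18.])), (0.51, array([ 625., -186.,   90.])), (0.51, array([444., 343.,  18.]))]
```

View pics/w7.png

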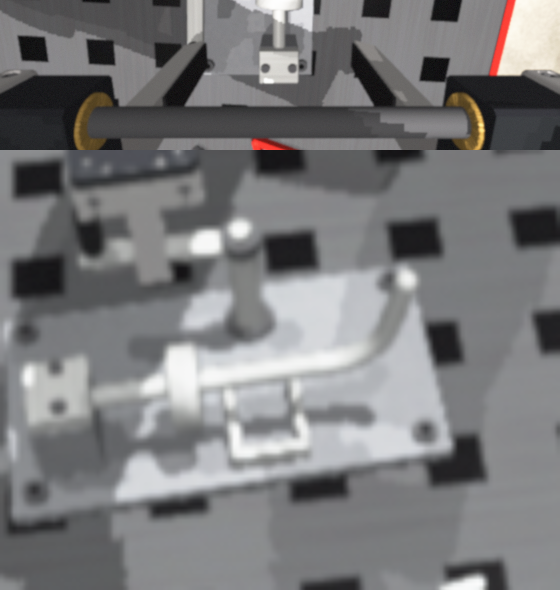

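Collar1 hangs upright on the level part, at (182,372) in the enlarged crop. Next is collar2.

```bash
python3 -m creep '{"slide":[[-2,5.5,0],[-2,5.5,0],[-2,5.5,0],[-2,5.5,0],[-2,5.5,0],[-2,5.5,0],[-2,5.5,0],[-2.2,5.5,0]],"turn":[0,0,0,0,0,0,0,0],"claw":[1,1,1,1,1,1,1,1]}'
python3 -m creep '{"slide":[[0,0,0],[0,0,0],[0,0,0]],"turn":[0,0,0],"claw":[1,1,1]}'
python3 - <<'E'
from h import *
p,d,K,T=snap('wrist','w8.png');W=cloud(d,K,T);np.save('w8.npy',W)
print('c2',find(W,16,24,441,343,45),'sad',find(W,84,92,456,228,45))
E
```

```text
clock: 15.95
eef_pos: [445.5, 249.9, 449.9]
eef_rot: [-3.14, 0.0, 1.626]
wrist_force: [0.4, -0.7, -0.3]
finger_gap: 94.2
finger_force: 0.0
clock: 16.32
eef_pos: [446.9, 247.3, 450.4]
eef_rot: [-3.141, 0.0, 1.624]
wrist_force: [-0.7, -1.0, -0.4]
finger_gap: 93.7
finger_force: 0.0
c2 (((436.3699951171875, 345.01513671875), 29.713199615478516), ((436.5684509277344, 345.0762634277344), (58.10811233520508, 57.845306396484375), 1.6840156316757202), 1345) sad (((456.02349853515625, 229.24172973632812), 34.17538070678711), ((455.9388732910156, 229.34153747558594), (60.035072326660156, 36.18339157104492), 37.31950759887695), 1427)
```

View pics/w8.png

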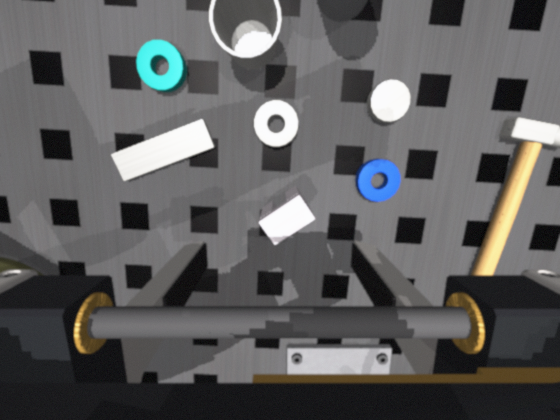

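The view shows collar2 at (276,124), the saddle at (287,219), the disc at (390,101) and the tin at (245,20). Next I'll grasp collar2.

```bash
python3 -c "
import numpy as np;W=np.load('w8.npy');print(W[38,250],W[20,240],W[150,162],W[145,205])"
python3 -m creep '{"slide":[[-0.5,5,-1],[-0.5,4.75,-3],[0,0,-5],[0,0,-5],[0,0,-5],[0,0,-4],[0,0,-1.6],[0,0,0]],"turn":[0,0,0,0,0,0,0,0],"claw":[1,1,1,1,1,1,1,1]}'
python3 -m creep '{"slide":[[0,0,0],[0,0,0],[0,0,0],[0,0,0],[0,0,0],[0,0,0],[0,0,0],[0,0,0]],"turn":[0,0,0,0,0,0,0,0],"claw":[0.55,0.55,0.55,0.55,0.55,0.55,0.55,0.55]}' 15
```

```text
[397.80157028 449.79762671   4.45827649] [385.386754   467.09637754  12.07468669] [279.97263918 301.07161346  11.6474125 ] [339.95514132 311.07511658  11.37480109]
clock: 17.38
eef_pos: [436.8, 345.4, 204.6]
eef_rot: [-3.141, 0.0, 1.625]
wrist_force: [0.0, -0.2, -0.0]
finger_gap: 93.8
finger_force: 0.0
clock: 18.38
eef_pos: [436.5, 345.8, 205.0]
eef_rot: [3.141, -0.0, 1.626]
wrist_force: [-1.5, -1.9, 5.2]
finger_gap: 59.2
finger_force: 15.0
```

```bash
python3 -m creep '{"slide":[[0,0,4],[0,0,6],[0,0,6],[2.3,-5.3,2],[2.3,-5.3,0],[2.3,-5.3,0],[2.3,-5.3,0],[2.3,-5.3,0]],"turn":[0,0,0,0,0,0,0,0],"claw":[0.55,0.55,0.55,0.55,0.55,0.55,0.55,0.55]}'
python3 -m creep '{"slide":[[2.3,-5.3,0],[2.5,-5.5,0],[0,0,0],[0,0,-1],[0,0,-0.8],[0,0,0]],"turn":[0,0,0,0,0,0],"claw":[0.55,0.55,0.55,0.55,0.55,0.55]}'
python3 - <<'E'
from h import *
s=manip.read_state();print(s['eef_pos'],s['eef_rot'])
p,d,K,T=snap('wrist');cv2.imwrite('pics/w9.png',p[200:350,:,::-1])
E
```

```text
clock: 19.38
eef_pos: [551.7, 78.9, 384.2]
eef_rot: [-3.141, -0.0, 1.626]
wrist_force: [0.4, 0.4, -3.1]
finger_gap: 59.0
finger_force: 15.0
clock: 20.12
eef_pos: [599.1, -26.3, 365.7]
eef_rot: [-3.14, -0.0, 1.627]
wrist_force: [-0.3, 0.4, -2.8]
finger_gap: 58.9
finger_force: 15.0
[599.12436901 -26.27713674 365.68289786] [-3.13996095e+00 -3.07135266e-04  1.62712127e+00]
```

View pics/w9.png

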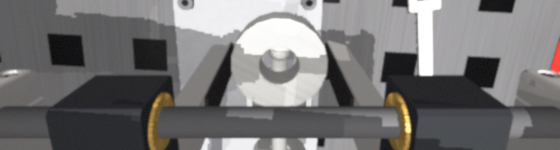

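The rod tip is centred in the bore at (281,58), so I'll go down the leg.

```bash
python3 -m creep '{"slide":[[0,0,-0.4],[0,-0.05,-0.6],[0,-0.05,-0.6],[0,-0.05,-0.6],[0,-0.15,-0.6],[0,-0.15,-0.6],[0,-0.15,-0.6],[0,0,0]],"turn":[0,0,0,0,0,0,0,0],"claw":[0.55,0.55,0.55,0.55,0.55,0.55,0.55,0.55]}'
python3 -m creep '{"slide":[[0,-0.15,-0.6],[0,-0.15,-0.6],[0,-0.14,-0.5],[0,-0.14,-0.5],[0,-0.14,-0.5],[0,-0.14,-0.5],[0,0,0]],"turn":[0,0,0,0,0,0,0],"claw":[0.55,0.55,0.55,0.55,0.55,0.55,0.55]}'
python3 -m creep '{"slide":[[0.01,-0.15,-0.45],[0.01,-0.18,-0.45],[0,0,0]],"turn":[0,0,0],"claw":[0.55,0.55,0.55]}'
```

```text
clock: 21.18
eef_pos: [599.3, -33.4, 326.1]
eef_rot: [-3.141, -0.0, 1.626]
wrist_force: [0.2, 0.6, -2.7]
finger_gap: 58.8
finger_force: 15.0
clock: 22.05
eef_pos: [599.3, -42.0, 294.2]
eef_rot: [-3.141, 0.0, 1.626]
wrist_force: [-0.1, -0.7, -2.6]
finger_gap: 59.1
finger_force: 15.0
clock: 22.42
eef_pos: [599.7, -45.4, 285.4]
eef_rot: [3.141, 0.001, 1.626]
wrist_force: [2.8, -2.8, -1.7]
finger_gap: 59.4
finger_force: 15.0
```

```bash
python3 -m creep '{"slide":[[0.05,-0.3,-0.43],[0.05,-0.33,-0.4],[0.05,-0.4,-0.35],[0.05,-0.43,-0.32],[0,0,0]],"turn":[0,0,0,0,0],"claw":[0.55,0.55,0.55,0.55,0.55]}'
python3 -m creep '{"slide":[[0.05,-0.47,-0.23],[0.05,-0.49,-0.17],[0.03,-0.5,-0.1],[0.03,-0.54,-0.04],[0,0,0]],"turn":[0,0,0,0,0],"claw":[0.55,0.55,0.55,0.55,0.55]}'
python3 -m creep '{"slide":[[0.03,-0.5,0],[0.03,-0.5,0],[0.03,-0.5,0],[0.03,-0.5,0],[0,0,0]],"turn":[0,0,0,0,0],"claw":[0.55,0.55,0.55,0.55,0.55]}'
```

```text
clock: 23.05
eef_pos: [601.5, -60.1, 270.2]
eef_rot: [-3.141, 0.0, 1.626]
wrist_force: [0.7, -2.2, -1.4]
finger_gap: 58.8
finger_force: 15.0
clock: 23.68
eef_pos: [602.9, -79.7, 264.3]
eef_rot: [-3.139, -0.001, 1.626]
wrist_force: [-2.3, 2.2, -4.3]
finger_gap: 59.1
finger_force: 15.0
clock: 24.3
eef_pos: [604.2, -100.2, 264.6]
eef_rot: [-3.14, 0.0, 1.626]
wrist_force: [-2.2, 0.1, -6.2]
finger_gap: 58.8
finger_force: 15.0
```

```bash
python3 -m creep '{"slide":[[0.05,-1.2,0],[0.05,-1.2,0],[0.05,-1.2,0],[0.05,-1.2,0],[0.05,-1,0],[0.05,-1,0],[0.05,-0.7,0],[0,0,0]],"turn":[0,0,0,0,0,0,0,0],"claw":[0.55,0.55,0.55,0.55,0.55,0.55,0.55,0.55]}'
python3 -m creep '{"slide":[[0,0,-0.3],[0,0,0],[0,0,0],[0,0,0],[0,0,0],[0,0,0],[0,0,3],[0,0,4]],"turn":[0,0,0,0,0,0,0,0],"claw":[0.75,0.9,1,1,1,1,1,1]}'
python3 -m creep '{"slide":[[0,0,6],[0,0,6],[-2,5,0],[-2,5,0]],"turn":[0,0,0,0],"claw":[1,1,1,1]}'
python3 - <<'E'
from h import *
q,d,K,T=snap('scene');W=cloud(d,K,T)
m=(W[...,2]>84)&(W[...,2]<102)&(abs(W[...,0]-607)<40)&(W[...,1]>-240)&(W[...,1]<-140)
print(m.sum(),np.nanpercentile(W[m],[0,3,50,97,100],axis=0).round())
cv2.imwrite('pics/w10.png',cv2.resize(q[180:290,180:320],(560,440))[:,:,::-1])
E
```

```text
clock: 25.3
eef_pos: [607.9, -175.5, 265.5]
eef_rot: [3.141, 0.001, 1.625]
wrist_force: [-2.4, -2.3, -5.3]
finger_gap: 59.3
finger_force: 15.0
clock: 26.3
eef_pos: [607.8, -174.7, 332.2]
eef_rot: [-3.14, -0.001, 1.626]
wrist_force: [-0.1, -0.6, 1.5]
finger_gap: 94.6
finger_force: 0.0
clock: 26.8
eef_pos: [567.1, -73.8, 452.6]
eef_rot: [3.141, 0.0, 1.625]
wrist_force: [0.8, 0.2, -0.5]
finger_gap: 94.1
finger_force: 0.0
205 [[ 586. -203.   84.]
 [ 591. -202.   86.]
 [ 616. -184.   93.]
 [ 633. -159.   98.]
 [ 636. -158.   99.]]
```

View pics/w10.png

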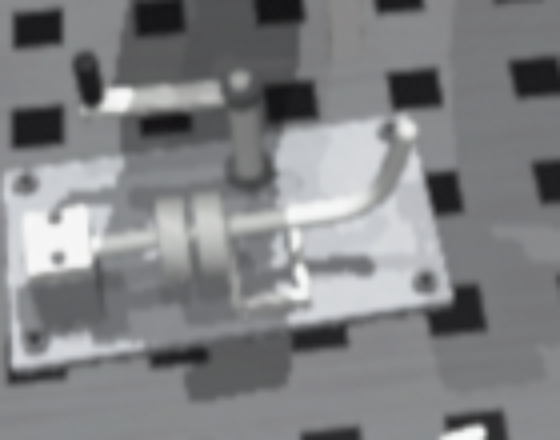

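Both collars hang on the level part, at (172,235) and (210,230). Collar2 is close to the nest, though, so I'll push both towards the clamp with the fingers straddling the rod.

```bash
python3 -m creep '{"slide":[[1.8,-3.1,-3],[1.9,-3.1,-3],[0,0,-4],[0,0,0],[0,0,-4],[0,0,-3],[0,0,-2.5],[0,0,0]],"turn":[0,0,0,0,0,0,0,0],"claw":[0.43,0.43,0.43,0.43,0.43,0.43,0.43,0.43]}'
python3 -m creep '{"slide":[[0.02,-0.4,0],[0.02,-0.4,0],[0.02,-0.4,0],[0.02,-0.4,0],[0.02,-0.4,0],[0.02,-0.3,0],[0,0,0]],"turn":[0,0,0,0,0,0,0],"claw":[0.43,0.43,0.43,0.43,0.43,0.43,0.43]}'
python3 -m creep '{"slide":[[0,0.8,0],[0,0,5],[0,0,6],[0,0,6],[-2,5,3],[-2,5,0],[-3,4,0]],"turn":[0,0,0,0,0,0,0],"claw":[0.43,0.43,0.43,0.6,1,1,1]}'
python3 - <<'E'
from h import *
q,d,K,T=snap('scene');W=cloud(d,K,T)
m=(W[...,2]>84)&(W[...,2]<102)&(abs(W[...,0]-607)<40)&(W[...,1]>-240)&(W[...,1]<-140)
print(m.sum(),np.nanpercentile(W[m],[0,3,50,97,100],axis=0).round())
E
```

```text
clock: 27.85
eef_pos: [605.0, -136.5, 257.7]
eef_rot: [-3.141, -0.0, 1.626]
wrist_force: [1.0, 0.6, -0.3]
finger_gap: 40.2
finger_force: 0.0
clock: 28.72
eef_pos: [606.1, -160.0, 257.2]
eef_rot: [3.142, 0.0, 1.626]
wrist_force: [1.1, 0.5, -0.3]
finger_gap: 40.4
finger_force: 0.3
clock: 29.6
eef_pos: [535.1, -9.8, 457.2]
eef_rot: [3.141, 0.0, 1.626]
wrist_force: [0.6, 0.3, -0.1]
finger_gap: 77.0
finger_force: 0.0
199 [[ 586. -209.   84.]
 [ 590. -208.   85.]
 [ 616. -189.   93.]
 [ 633. -170.   98.]
 [ 635. -169.   99.]]
```

```bash
python3 -m creep '{"slide":[[-1.6,4.8,0],[-1.6,4.8,0],[-1.6,4.8,0],[-1.6,4.8,0],[-1.5,4.75,0],[0,0,-5],[0,0,-5],[0,0,0]],"turn":[0.12,0.12,0.12,0.12,0.113,0,0,0],"claw":[1,1,1,1,1,1,1,1]}'
python3 -m creep '{"slide":[[0,0,-5],[0,0,-3],[0,0,-1.8],[0,0,0]],"turn":[0,0,0,0],"claw":[1,1,1,1]}'
python3 -m creep '{"slide":[[0,0,0],[0,0,0],[0,0,0],[0,0,0],[0,0,0],[0,0,0],[0,0,0],[0,0,0]],"turn":[0,0,0,0,0,0,0,0],"claw":[0.5,0.5,0.5,0.5,0.5,0.5,0.5,0.5]}' 30
```

```text
clock: 30.65
eef_pos: [456.5, 227.8, 354.7]
eef_rot: [-3.136, -0.001, 2.219]
wrist_force: [0.8, -0.5, 0.8]
finger_gap: 94.1
finger_force: 0.0
clock: 31.15
eef_pos: [457.6, 227.9, 260.3]
eef_rot: [3.141, 0.0, 2.219]
wrist_force: [0.8, 0.2, -0.1]
finger_gap: 93.7
finger_force: 0.0
clock: 32.15
eef_pos: [457.1, 227.8, 259.6]
eef_rot: [3.141, 0.0, 2.219]
wrist_force: [-2.4, -0.4, 6.1]
finger_gap: 59.4
finger_force: 30.0
```

```bash
python3 -m creep '{"slide":[[0,0,3],[0,0,5],[0,0,5],[0,0,5],[0,0,0]],"turn":[0,0,0,0,0],"claw":[0.5,0.5,0.5,0.5,0.5]}'
python3 -m creep '{"slide":[[1.8,-4.5,0],[1.8,-4.5,0],[1.8,-4.5,0],[1.8,-4.5,0],[1.9,-4.5,0],[1.9,-4.5,0],[1.9,-4.5,0],[1.8,-4.6,0]],"turn":[-0.074,-0.074,-0.074,-0.074,-0.074,-0.074,-0.074,-0.075],"claw":[0.5,0.5,0.5,0.5,0.5,0.5,0.5,0.5]}'
python3 -m creep '{"slide":[[0,0,-4],[0,0,-4],[0,0,0],[0,0,0]],"turn":[0,0,0,0],"claw":[0.5,0.5,0.5,0.5]}'
python3 - <<'E'
from h import *
p,d,K,T=snap('wrist');q,d,K,T=snap('scene')
cv2.imwrite('pics/w11.png',np.vstack([p[200:350,:,::-1],cv2.resize(q[180:290,180:320],(560,440))[:,:,::-1]]))
E
```

```text
clock: 32.78
eef_pos: [457.0, 227.7, 442.2]
eef_rot: [3.136, 0.001, 2.219]
wrist_force: [-0.1, -0.8, -4.9]
finger_gap: 59.8
finger_force: 30.0
clock: 33.78
eef_pos: [604.6, -134.8, 436.8]
eef_rot: [-3.138, -0.001, 1.623]
wrist_force: [0.8, 0.7, -2.7]
finger_gap: 59.9
finger_force: 30.0
clock: 34.28
eef_pos: [604.3, -133.2, 360.2]
eef_rot: [3.141, 0.0, 1.626]
wrist_force: [-0.1, -0.7, -1.8]
finger_gap: 59.9
finger_force: 30.0
```

View pics/w11.png

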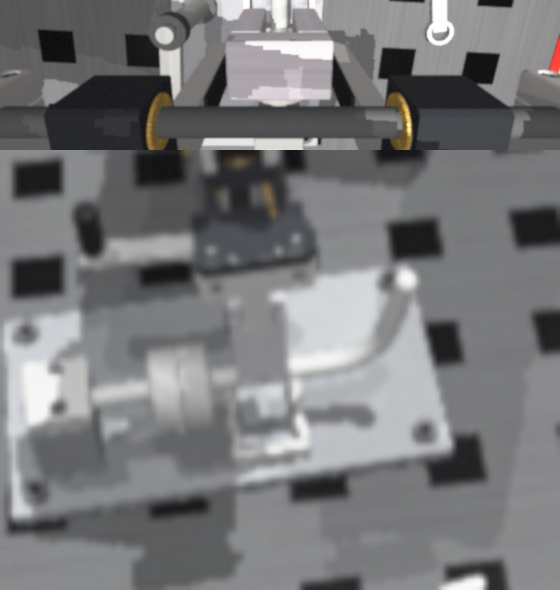

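The saddle sits above the rod with its slot lined up at column 280 in the wrist view. I'll lower it with force checks.

```bash
python3 -m creep '{"slide":[[0,0,-1.5],[0,0,-1.5],[0,0,-1.5],[0,0,0]],"turn":[0,0,0,0],"claw":[0.5,0.5,0.5,0.5]}'
python3 -m creep '{"slide":[[0,0,-1],[0,0,-1],[0,0,-0.4],[0,0,0]],"turn":[0,0,0,0],"claw":[0.5,0.5,0.5,0.5]}'
python3 -m creep '{"slide":[[0,0,-0.3],[0,0,-0.3],[0,0,0]],"turn":[0,0,0],"claw":[0.5,0.5,0.5]}'
```

```text
clock: 34.88
eef_pos: [603.9, -133.2, 312.5]
eef_rot: [-3.139, -0.001, 1.626]
wrist_force: [-0.8, 1.0, -3.2]
finger_gap: 60.1
finger_force: 30.0
clock: 35.38
eef_pos: [604.1, -133.3, 290.0]
eef_rot: [-3.141, -0.0, 1.626]
wrist_force: [-0.4, 0.5, -3.6]
finger_gap: 59.9
finger_force: 30.0
clock: 35.75
eef_pos: [604.0, -133.2, 284.0]
eef_rot: [-3.141, -0.0, 1.626]
wrist_force: [-0.6, -0.3, -3.1]
finger_gap: 60.0
finger_force: 30.0
```

Bottom is at about 24 mm, inside the rim, with no contact force. Next I'll seat it.

```bash
python3 -m creep '{"slide":[[0,0,-0.4],[0,0,-0.4],[0,0,0]],"turn":[0,0,0],"claw":[0.5,0.5,0.5]}'
python3 -m creep '{"slide":[[0,0,-0.25],[0,0,-0.2],[0,0,0]],"turn":[0,0,0],"claw":[0.5,0.5,0.5]}'
```

```text
clock: 36.12
eef_pos: [604.0, -133.2, 275.8]
eef_rot: [-3.141, -0.0, 1.626]
wrist_force: [1.0, 1.0, -3.9]
finger_gap: 59.9
finger_force: 30.0
clock: 36.5
eef_pos: [604.1, -133.2, 271.7]
eef_rot: [3.142, 0.0, 1.626]
wrist_force: [0.5, -0.5, -4.1]
finger_gap: 59.8
finger_force: 30.0
```

```bash
python3 -m creep '{"slide":[[0,0,-0.15],[0,0,0]],"turn":[0,0],"claw":[0.5,0.5]}'
python3 -m creep '{"slide":[[0,0,0],[0,0,0],[0,0,0],[0,0,0],[0,0,4],[0,0,5],[0,0,5],[0,0,4]],"turn":[0,0,0,0,0,0,0,0],"claw":[0.75,1,1,1,1,1,1,1]}'
python3 -m creep '{"slide":[[-2,-2,0],[0,-1,0],[0,0,0],[0,0,0]],"turn":[0,0,0,0],"claw":[1,1,1,1]}'
python3 - <<'E'
from h import *
p,d,K,T=snap('wrist','w12.png');W=cloud(d,K,T);Z=W[...,2]
m=(Z>92)&(Z<108)&(abs(W[...,0]-604)<45)&(abs(W[...,1]+131)<40)
print(m.sum(),np.median(Z[m]),cv2.minAreaRect(W[m][:,:2].astype(np.float32)))
q,d,K,T=snap('scene');W=cloud(d,K,T);Z=W[...,2]
m=(Z>135)&(Z<165)&(abs(W[...,0]-513)<40)&(W[...,1]>-280)&(W[...,1]<-190)
print('handle',m.sum(),np.percentile(W[m],[3,50,97],axis=0).round().tolist())
E
```

```text
clock: 36.75
eef_pos: [604.1, -133.2, 271.6]
eef_rot: [3.141, 0.0, 1.626]
wrist_force: [-6.7, 1.3, 10.6]
finger_gap: 59.8
finger_force: 30.0
clock: 37.75
eef_pos: [603.8, -133.2, 452.5]
eef_rot: [3.14, 0.001, 1.626]
wrist_force: [0.8, 0.2, 0.3]
finger_gap: 94.1
finger_force: 0.0
clock: 38.25
eef_pos: [584.5, -162.9, 449.7]
eef_rot: [-3.141, -0.0, 1.626]
wrist_force: [0.2, -0.1, -1.0]
finger_gap: 93.7
finger_force: 0.0
1747 99.44201978127131 ((603.8153686523438, -142.43606567382812), (60.028221130371094, 57.863258361816406), 2.8452043533325195)
handle 58 [[510.0, -250.0, 136.0], [519.0, -242.0, 154.0], [524.0, -234.0, 160.0]]
```

View pics/w12.png

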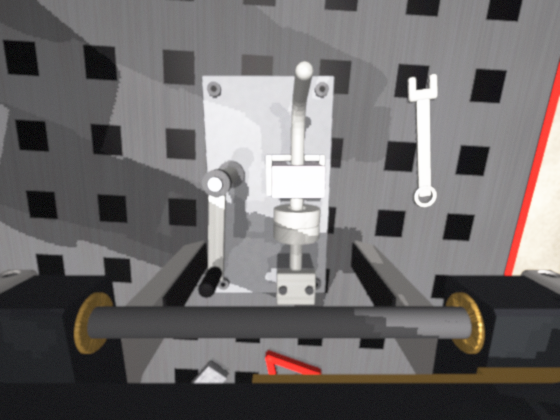

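The saddle's top is at 99.4 mm, so it is fully down in the nest at (297,182). The handle is still open at (210,282). Next is the latch.

```bash
python3 -m creep '{"slide":[[-3.6,-3.9,0],[-3.5,-3.9,0],[0,0,-4],[0,0,-4],[0,0,-3],[0,0,-2.2],[0,0,0]],"turn":[-0.055,0,0,0,0,0,0],"claw":[1,1,1,1,1,1,1]}'
python3 -m creep '{"slide":[[0,0,0],[0,0,0],[0,0,0],[0,0,0],[0,0,0],[0,0,0],[0,0,0],[0,0,0]],"turn":[0,0,0,0,0,0,0,0],"claw":[0.1,0.1,0.1,0.1,0.1,0.1,0.1,0.1]}' 8
```

```text
clock: 39.22
eef_pos: [513.1, -240.9, 316.9]
eef_rot: [-3.139, -0.002, 1.571]
wrist_force: [-1.0, 0.3, 1.0]
finger_gap: 94.1
finger_force: 0.0
clock: 40.22
eef_pos: [513.1, -241.2, 318.2]
eef_rot: [3.142, 0.0, 1.571]
wrist_force: [-0.6, -0.3, 0.1]
finger_gap: 17.8
finger_force: 8.0
```

```bash
python3 -m creep '{"slide":[[0,0,0],[0,0,0],[0,0,0],[0,0,0]],"turn":[0,0,0,0],"claw":[0.1,0.1,0.1,0.1]}'
```

```text
clock: 40.72
eef_pos: [513.1, -241.2, 318.2]
eef_rot: [-3.142, -0.0, 1.571]
wrist_force: [-0.1, 0.4, 0.2]
finger_gap: 17.7
finger_force: 8.0
```

The handle is gripped, so I'll swing it along the arc.

```bash
python3 -m creep '{"slide":[[1.07,0.05,0],[1.05,0.17,0],[1.03,0.26,0],[1.0,0.38,0],[0,0,0]],"turn":[0.1016,0.1016,0.1016,0.1016,0],"claw":[0.1,0.1,0.1,0.1,0.1]}'
python3 -m creep '{"slide":[[0.96,0.47,0],[0.91,0.56,0],[0.83,0.65,0],[0.78,0.74,0],[0,0,0]],"turn":[0.1016,0.1016,0.1016,0.1016,0],"claw":[0.1,0.1,0.1,0.1,0.1]}'
python3 -m creep '{"slide":[[0.69,0.82,0],[0.6,0.87,0],[0.52,0.93,0],[0.42,0.99,0],[0,0,0]],"turn":[0.1016,0.1016,0.1016,0.1016,0],"claw":[0.1,0.1,0.1,0.1,0.1]}'
```

```text
clock: 41.35
eef_pos: [554.9, -232.7, 318.3]
eef_rot: [3.141, 0.001, 1.977]
wrist_force: [2.7, -5.6, -0.3]
finger_gap: 17.4
finger_force: 8.0
clock: 41.98
eef_pos: [589.6, -208.4, 318.3]
eef_rot: [3.141, 0.002, 2.383]
wrist_force: [5.6, -4.3, -2.0]
finger_gap: 17.7
finger_force: 8.0
clock: 42.6
eef_pos: [611.8, -171.9, 318.3]
eef_rot: [3.141, 0.001, 2.789]
wrist_force: [5.0, -0.7, -1.9]
finger_gap: 17.8
finger_force: 8.0
```

```bash
python3 -m creep '{"slide":[[0.31,1.01,0],[0.22,1.05,0],[0.1,1.06,0],[0,0.8,0],[0,0,0]],"turn":[0.1016,0.1016,0.1016,0.1016,0],"claw":[0.1,0.1,0.1,0.1,0.1]}'
python3 -m creep '{"slide":[[0,0.3,0],[0,0.2,0],[0,0,0]],"turn":[0,0,0],"claw":[0.1,0.1,0.1]}'
python3 -m creep '{"slide":[[0,0.2,0],[0,0.1,0],[0,0,0]],"turn":[0,0,0],"claw":[0.1,0.1,0.1]}'
```

```text
clock: 43.22
eef_pos: [617.8, -132.8, 318.3]
eef_rot: [3.141, -0.0, -3.089]
wrist_force: [1.2, 1.0, -0.1]
finger_gap: 17.7
finger_force: 8.0
clock: 43.6
eef_pos: [617.7, -130.2, 318.3]
eef_rot: [-3.138, 0.0, -3.092]
wrist_force: [0.7, -17.2, -3.4]
finger_gap: 20.0
finger_force: 8.0
clock: 43.98
eef_pos: [617.6, -127.3, 318.2]
eef_rot: [-3.138, -0.0, -3.092]
wrist_force: [0.1, -16.4, -1.7]
finger_gap: 26.2
finger_force: 8.0
```

```bash
python3 -m creep '{"slide":[[0,0,0],[0,0,0],[0,0,0],[0,0,4],[0,0,5],[0,0,5],[-5,0,0],[-5,0,0]],"turn":[0,0,0,0,0,0,0,0],"claw":[0.4,0.6,0.6,0.6,0.6,0.6,0.6,0.6]}'
python3 -m creep '{"slide":[[-5,-2,0],[-5,-2,0],[-2,-4,0],[0,0,0],[0,0,0]],"turn":[0,0,0,0,0],"claw":[1,1,1,1,1]}'
python3 - <<'E'
from h import *
q,d,K,T=snap('scene');W=cloud(d,K,T);Z=W[...,2];r,_,_,_=snap('side')
cv2.imwrite('pics/w13.png',np.vstack([cv2.resize(q[170:290,170:330],(640,480)),])[:,:,::-1])
m=(Z>135)&(Z<165)&(abs(W[...,0]-617)<30)&(W[...,1]>-180)&(W[...,1]<-80)
print('handle',m.sum(),np.percentile(W[m],[3,50,97],axis=0).round().tolist())
m=(Z>106)&(Z<114)&(W[...,0]>525)&(W[...,0]<605)&(W[...,1]>-180)&(W[...,1]<-80)
P=W[m];print('arm',m.sum(),np.polyfit(P[:,0],P[:,1],1),'shut slope .055')
m=(Z>84)&(Z<100)&(abs(W[...,0]-607)<40)&(W[...,1]>-245)&(W[...,1]<-155)
print('collars',np.nanpercentile(W[m],[0,50,100],axis=0).round().tolist())
E
```

```text
clock: 44.98
eef_pos: [516.7, -124.8, 458.4]
eef_rot: [-3.141, 0.001, -3.087]
wrist_force: [0.7, -0.2, 0.8]
finger_gap: 56.4
finger_force: 0.0
clock: 45.6
eef_pos: [398.2, -204.8, 458.3]
eef_rot: [3.141, 0.0, -3.087]
wrist_force: [0.1, 0.5, 0.8]
finger_gap: 93.9
finger_force: 0.0
handle 59 [[615.0, -139.0, 139.0], [625.0, -132.0, 154.0], [631.0, -124.0, 160.0]]
arm 77 [ 1.99650259e-03 -1.36832818e+02] shut slope .055
collars [[587.0, -209.0, 84.0], [616.0, -189.0, 93.0], [636.0, -169.0, 99.0]]
```

View pics/w13.png

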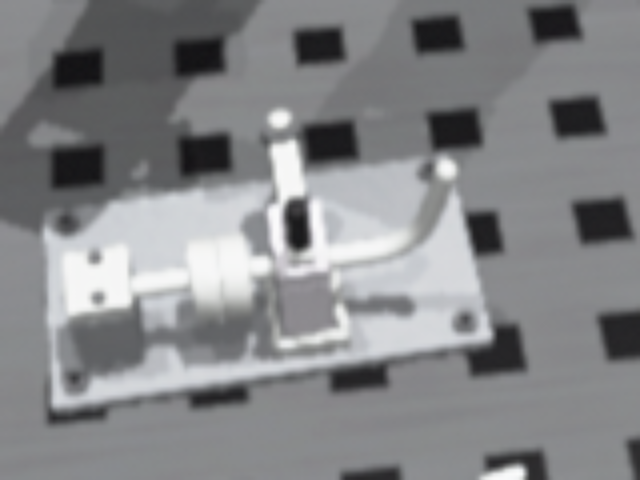

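Run:
```python
from h import *
for c in ['scene','side']:
    q,d,K,T=snap(c);W=cloud(d,K,T)
    for r in manip.cut_out('collar1',c): print(c,round(r['score'],2),np.round(r['position']),np.nanmedian(W[r['mask']],0).round(),np.median(q[r['mask']],0))
```

```text
scene 0.67 [222. 237.] [ 625. -199.   89.] [235.5 236.5 236. ]
scene 0.64 [382. 227.] [593. 273.  20.] [ 85.  138.  240.5]
scene 0.55 [394. 155.] [293. 405.  18.] [ 93. 211. 206.]
scene 0.49 [227. 238.] [ 627. -179.   89.] [232.5 234.  232. ]
side 0.59 [304. 234.] [ 608. -183.   94.] [215. 214. 209.]
side 0.59 [285. 186.] [585. 260.  17.] [ 65.5 111.  186.5]
side 0.54 [217. 175.] [284. 388.  18.] [ 70.  163.5 157. ]
side 0.52 [308. 240.] [ 605. -209.   82.] [140. 140. 135.]
```

Only the blue and turquoise look-alikes are left on the bench, and both steel collars are on the rod. I'm handing the job in.

```bash
python3 -c "
from cell import manip; print(manip.sign_off())"
```

```text
the job is handed in; nothing more can be done
None
```

I handed the job in at about 46 s: both steel collars present are on the level rod between the nest and the clamp, the saddle is seated in its nest, the latch is swung to its stop, and the disc was left alone; sign-off gave no verdict.

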